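# Set up the film-sealing jig and put the paddles away

### The job

Get the sealing jig ready: slide the template plate along from the ledge until its holes drop over the three pins and it lies flat on the deck, then fit the red knob fully onto the square clamp shaft while the yellow arm is still off the plate, and turn it clockwise until the arm points across the plate, at its stop or nearly so. Clear the drying rack too: put every sealing paddle that stands in it handle-first down through a ring of the tool stand, one to a ring, until its collar rests on the ring (this may be done at any time). Leave the bottles, boxes, jar and beaker where they are.

Things in the scene. Friction and masses are not known exactly. Their poses are not given: they have to be found in the camera images.
- jig: film-sealing jig fixed to the bench: white base 140 (its x) x 300 (its y) x 40 mm tall, its y running from -115 to +185 mm. Origin on the bench under the centre of the plate's home. For y from +52 to +185 mm a bare aluminium ledge stands 8 mm above the deck (48 mm above the bench). Three brass pins, 8 mm across, 7 mm tall, with tapered tips, stand on the deck at jig (x, y) = (42, 10), (-42, 10), (0, -34) mm
- plate_home (a point): on the jig's deck, 40 mm above the bench: where the plate's origin lies when the plate is fully down over the pins; axes as the jig's, with the plate's axes parallel to them
- plate: flat aluminium template plate 110 (its x) x 100 (its y) x 6 mm, lying loose on the jig's ledge at the start, 0.22 kg. Origin at the centre of its underside. Three through holes, 11 mm across, at its (x, y) = (42, 10), (-42, 10), (0, -34) mm. Blue grip rib on top, 50 mm along x, 14 mm thick along y, centred at (0, 4) mm, from 6 to 36 mm above the origin. Slid along the jig's -y it rides on the ledge and the pin tips and drops 8 mm when home
- knob: red clamp knob, standing on the bench at the start, 0.09 kg. Origin at the centre of its underside, z up. Hub 40 x 40 x 24 mm with a square bore 14.5 mm wide, parallel to its x and y, open below, 24 mm deep; on top a grip bar 50 mm along x, 14 mm thick along y, from 24 to 48 mm above the origin
- clamp_seat (a point): on the axis of the clamp's square steel shaft, on the shoulder where the knob's underside rests when fully on (57 mm above the bench; jig x 0, y -80 mm). The shaft is 12 mm square with its sides along this point's x and y, and reaches 21 mm above it, the last 3 mm only 8 mm wide. The point turns with the shaft; the yellow clamp arm points along its -x
- clamp (a joint): turning of the clamp's shaft and yellow arm (arm 48 mm long from the axis, underside 4 mm above the seated plate), rad. 0: arm along the jig's -x, off the plate; grows clockwise from above, up to the stop at 1.4 where the arm points along the jig's +y, over the plate's edge. Slight friction (0.04 N m); stays where left
- rack: yellow drying rack fixed to the bench, 130 x 110 x 50 mm, origin at the centre of its underside; four square wells 18 mm wide, 42 mm deep, at (+-40, +-29) mm
- stand: tool stand fixed to the bench: white base 140 x 120 x 12 mm, origin at the centre of its underside, central post 10 mm in radius and 122 mm tall, with four blue rings at (+-40, +-29) mm
- ring1 (a point): centre of the top face of a blue ring of the stand, 120 mm above the bench; ring 36 mm outside, 23 mm inside, 10 mm high, open below; axes as the stand's
- ring2 (a point): centre of the top face of a blue ring of the stand, 120 mm above the bench; ring 36 mm outside, 23 mm inside, 10 mm high, open below; axes as the stand's
- ring3 (a point): centre of the top face of a blue ring of the stand, 120 mm above the bench; ring 36 mm outside, 23 mm inside, 10 mm high, open below; axes as the stand's
- ring4 (a point): centre of the top face of a blue ring of the stand, 120 mm above the bench; ring 36 mm outside, 23 mm inside, 10 mm high, open below; axes as the stand's
- paddle1: green film-sealing paddle, 0.07 kg, standing handle-down in a well of the rack at the start (absent in some runs). Origin on its axis at the foot of the handle; z up, towards the head. Black round handle 14 mm across, 95 mm long; on it a steel collar 32 mm across, from 95 to 103 mm above the origin; then the flat paddle head, 14 mm (its x) x 44 mm (its y), from 103 to 143 mm
- paddle2: orange film-sealing paddle, 0.07 kg, standing handle-down in a well of the rack at the start (absent in some runs). Origin on its axis at the foot of the handle; z up, towards the head. Black round handle 14 mm across, 95 mm long; on it a steel collar 32 mm across, from 95 to 103 mm above the origin; then the flat paddle head, 14 mm (its x) x 44 mm (its y), from 103 to 143 mm
- paddle3: white film-sealing paddle, 0.07 kg, standing handle-down in a well of the rack at the start (absent in some runs). Origin on its axis at the foot of the handle; z up, towards the head. Black round handle 14 mm across, 95 mm long; on it a steel collar 32 mm across, from 95 to 103 mm above the origin; then the flat paddle head, 14 mm (its x) x 44 mm (its y), from 103 to 143 mm
- paddle4: blue film-sealing paddle, 0.07 kg, standing handle-down in a well of the rack at the start (absent in some runs). Origin on its axis at the foot of the handle; z up, towards the head. Black round handle 14 mm across, 95 mm long; on it a steel collar 32 mm across, from 95 to 103 mm above the origin; then the flat paddle head, 14 mm (its x) x 44 mm (its y), from 103 to 143 mm
- reagent: bystander, loose, to be left alone: small amber bottle with red cap, 48 mm across, 110 mm tall; origin at the centre of its underside
- jar: bystander, loose, to be left alone: clear jar with white cap, 60 mm across, 60 mm tall; origin at the centre of its underside
- tipbox: bystander, loose, to be left alone: orange closed tip box 120 x 80 x 60 mm; origin at the centre of its underside
- tuberack: bystander, loose, to be left alone: red box-shaped rack 100 x 200 x 45 mm; origin at the centre of its underside
- buffer: bystander, loose, to be left alone: glass bottle with green cap, 70 mm across, 150 mm tall; origin at the centre of its underside
- beaker: bystander, loose, to be left alone: glass beaker, 70 mm across, 80 mm tall; origin at the centre of its underside

How it is judged:
On the way, in this order (a step that is already met when the one before it is completed fails the run):
1. the plate lies flat on the deck over the three pins, with the clamp arm still off it (distance between plate and plate_home below 0.005 m and angle between plate's own z axis and vertical below 0.04 rad and value of joint clamp below 0.6 rad), for 0.2 s.
2. the knob is fully on the square shaft, the clamp arm still off the plate (all of step 1 and distance between knob and clamp_seat below 0.005 m and angle between knob's own z axis and vertical below 0.1 rad), for 0.2 s.
3. the clamp arm is turned across the plate with the knob on the shaft (distance between plate and plate_home below 0.005 m and angle between plate's own z axis and vertical below 0.04 rad and distance between knob and clamp_seat below 0.005 m and angle between knob's own z axis and vertical below 0.1 rad and value of joint clamp above 1.1 rad), for 0.2 s.
At the end, for the whole second after the job is handed in: Plate flat within 5 mm of home, knob within 5 mm of fully on its shaft, clamp past 1.1 rad, every paddle present upright within 0.2 rad in a ring, foot within 12 mm of the ring axis and at least 88 mm below the ring top; all at rest (all of step 3 and linear speed of each of plate, knob below 0.03 m/s and ((horizontal distance between paddle1 and ring1 below 0.012 m and z of paddle1 in the frame of ring1 below -0.088 m and angle between paddle1's own z axis and vertical below 0.2 rad) or (horizontal distance between paddle1 and ring2 below 0.012 m and z of paddle1 in the frame of ring2 below -0.088 m and angle between paddle1's own z axis and vertical below 0.2 rad) or (horizontal distance between paddle1 and ring3 below 0.012 m and z of paddle1 in the frame of ring3 below -0.088 m and angle between paddle1's own z axis and vertical below 0.2 rad) or (horizontal distance between paddle1 and ring4 below 0.012 m and z of paddle1 in the frame of ring4 below -0.088 m and angle between paddle1's own z axis and vertical below 0.2 rad)) and linear speed of each of paddle1, paddle2, paddle3, paddle4 below 0.05 m/s and ((horizontal distance between paddle2 and ring1 below 0.012 m and z of paddle2 in the frame of ring1 below -0.088 m and angle between paddle2's own z axis and vertical below 0.2 rad) or (horizontal distance between paddle2 and ring2 below 0.012 m and z of paddle2 in the frame of ring2 below -0.088 m and angle between paddle2's own z axis and vertical below 0.2 rad) or (horizontal distance between paddle2 and ring3 below 0.012 m and z of paddle2 in the frame of ring3 below -0.088 m and angle between paddle2's own z axis and vertical below 0.2 rad) or (horizontal distance between paddle2 and ring4 below 0.012 m and z of paddle2 in the frame of ring4 below -0.088 m and angle between paddle2's own z axis and vertical below 0.2 rad)) and ((horizontal distance between paddle3 and ring1 below 0.012 m and z of paddle3 in the frame of ring1 below -0.088 m and angle between paddle3's own z axis and vertical below 0.2 rad) or (horizontal distance between paddle3 and ring2 below 0.012 m and z of paddle3 in the frame of ring2 below -0.088 m and angle between paddle3's own z axis and vertical below 0.2 rad) or (horizontal distance between paddle3 and ring3 below 0.012 m and z of paddle3 in the frame of ring3 below -0.088 m and angle between paddle3's own z axis and vertical below 0.2 rad) or (horizontal distance between paddle3 and ring4 below 0.012 m and z of paddle3 in the frame of ring4 below -0.088 m and angle between paddle3's own z axis and vertical below 0.2 rad)) and ((horizontal distance between paddle4 and ring1 below 0.012 m and z of paddle4 in the frame of ring1 below -0.088 m and angle between paddle4's own z axis and vertical below 0.2 rad) or (horizontal distance between paddle4 and ring2 below 0.012 m and z of paddle4 in the frame of ring2 below -0.088 m and angle between paddle4's own z axis and vertical below 0.2 rad) or (horizontal distance between paddle4 and ring3 below 0.012 m and z of paddle4 in the frame of ring3 below -0.088 m and angle between paddle4's own z axis and vertical below 0.2 rad) or (horizontal distance between paddle4 and ring4 below 0.012 m and z of paddle4 in the frame of ring4 below -0.088 m and angle between paddle4's own z axis and vertical below 0.2 rad))); the robot touches nothing.
It fails at once if a bystander is moved more than 40 mm (distance of any of reagent, jar, tipbox, tuberack, buffer, beaker from where it was at the start of the episode above 0.04 m).
Of paddle1, paddle2, paddle3, paddle4 only 2 to 4 are there at a start; the rules pass over those that are not, and their reading is None.
At some moment in a run one of plate, knob may be knocked a few centimetres aside while the robot is not near it.
It also fails if it takes over 210 s, if anything falls off the work surface, if the arm or the gripper's body presses on something with over 40 N, if the wrist force passes 120 N, or if a joint passes its speed limit or range.

### The arm

A 6-joint arm with a two-finger parallel gripper is mounted at the origin on the work surface. World frame = base frame: x ahead of the robot, y to its left, z up, the work surface at z = 0. Lengths are in m, angles in rad, forces in N, time in s.
With the tool pointing down it reaches from about 0.3 to 0.875 m from the base axis. Payload 6.4 kg.
Tool frame: the origin (TCP) lies midway between the tips of the shut fingers; the grasp point (between the pads) lies 19 mm behind it; y points along the fingers, z is the direction in which the jaws open and shut, and the axes are right-handed (so a half turn about y gives the same grasp; the last joint's range is limited). The gripper opens to 85 mm and grips with 20 to 120 N. Pads are 22 mm wide; open, the fingers measure 114 mm over their backs; the gripper's body (76 mm by 85 mm) begins 54 mm behind the grasp point. The pads swing forward as they close: fully open they stand 13 mm farther back than shut.
Start: joints at [0.937, 0.181, 1.607, -0, 1.354, -0.206], TCP at [0.239, 0.523, 0.231] pointing down, gripper open.
Joint ranges: [-2.99, 2.99], [-0.89, 2.07], [0.3, 2.58], [-1.14, 4.28], [0, 2.63], [-3.12, 3.12]. Speed limits (rad/s): [2.57, 2.57, 3.01, 3.14, 3.14, 3.14].

### API

Orientations are given as a rotation vector (axis times angle).
In Python, from station import monitor, imaging, job gives the robot as it stands. The module is installed in compiled form; this text tells all that it offers.
- The arm moves only by the shell command python3 -m crank 'ROWS' [FORCE]. ROWS is JSON, one flat list of numbers, 5 for each row, row after row: the shift along the tool's x, y, z in mm, then the turn about the tool's y in degrees, then the opening, from 0 (shut) to 1 (fully open). In form: [dx, dy, dz, roll, grip, dx, dy, dz, roll, grip, ...]. A call has 1 to 8 rows; each row is the pose to reach, as a shift and turn from the pose commanded when the call began, along the tool's axes at that moment; what a row does not reach only later rows make up. A row lasts 1/8 s, in which the tool goes at most 62.5 mm and 10.7 degrees, less where a joint would pass 70% of its speed; a pose out of reach is approached as far as the arm can. A call with a gripper value outside its range is refused whole. The fingers move at their own pace and stop on an object; FORCE is the grip in N (left out, the last holds). Time passes only in rows, so rows that repeat a pose let the fingers close. It gives the time, the measured TCP pose, the force and the opening at its end, in the units of the state.
- monitor.observe(): the state, without advancing time (a new reading comes with each control period).
- imaging.camera(name): name is "scene" or "top"; returns a dict with "frame" (384x512x3 uint8, red, green, blue), "z_map" (384x512 float32, m along the optical axis (not along the pixel's ray), 0 where there is no reading), "intrinsics" (3x3 intrinsics, pixels), "k1" (the pictures are not rectified: a ray, as slopes to the right and down, at radius r is drawn at 1 + k1 r^2 times it, then the intrinsics apply), "extrinsics" (4x4, takes a point from camera to world coordinates). Camera axes: x right, y down, z forward; pixel columns grow to the right and rows downward; lengths in m; the calibration is good to about 2 mm. A picture is of the moment at which its call begins.
- job.hand_in(): hands the job in, once; it reports no verdict.
The state is a dict: "t": time; "joints": joint angles; "joint_velocities": joint speeds; "effort": joint torques, N m; "position": TCP position; "tcp_rot": TCP orientation; "ft_force": force on the tool from outside, world axes, zero at the start; "moment": the same for the moment, N m; "width": finger opening in m.
Only numpy, scipy, OpenCV 4.12 (cv2) and the standard library are available. Lean on these libraries where they do the work, as an engineer would, in place of code of your own. Each camera call takes 0.05 s, during which the arm holds its last target. There are 200 camera calls.

## Working session

There is one attempt and no reset: what is moved stays moved. The work goes in short steps, Python scripts to look and compute and a shell command to move; the robot and the scene stay as the last step left them, time stands still between calls to the robot, and variables do not carry over. Pictures are saved under pics/ and viewed, about 12 in all and at most 16, crops included, and the job is handed in when it is done.

```bash
mkdir -p pics
cat > h.py <<'E'
import numpy as np, cv2
from scipy.spatial.transform import Rotation as R
from station import monitor, imaging, job
def cam(n):
    c=imaging.camera(n); np.savez(f'{n}.npz',**c); return c
def load(n): return dict(np.load(f'{n}.npz'))
def cloud(c):
    z=c['z_map'];h,w=z.shape;K=c['intrinsics'];k=float(c['k1'])
    u,v=np.meshgrid(np.arange(w),np.arange(h))
    d=cv2.undistortPoints(np.stack([u,v],-1).reshape(-1,1,2).astype(np.float64),K,np.array([k,0,0,0.])).reshape(h,w,2)
    P=np.dstack([d*z[...,None],z]); E=c['extrinsics']
    W=P@E[:3,:3].T+E[:3,3]; W[z==0]=np.nan
    return W
def save(n,im,s=1): cv2.imwrite(f'pics/{n}.png',cv2.resize(im[...,::-1],None,fx=s,fy=s,interpolation=cv2.INTER_CUBIC))
def st():
    s=monitor.observe(); M=R.from_rotvec(s['tcp_rot']).as_matrix()
    print('t',round(s['t'],2),'p',np.round(np.array(s['position'])*1000,1),'w',round(s['width']*1000,1),'F',np.round(s['ft_force'],1)); print(np.round(M,3)); return s,M
E
python3 - <<'E'
from h import *
s,M=st()
for n in('scene','top'):
    c=cam(n); save(n+'0',c['frame'],1.5); print(n,c['intrinsics'],c['k1'],c['extrinsics'])
E
```

```text
t 0.0 p [238.2 522.7 230.4] w 85.2 F [-0.4  0.5  0.5]
[[ 0.91  -0.001  0.415]
 [-0.415 -0.001  0.91 ]
 [-0.    -1.    -0.002]]
scene [[391.8621485    0.         254.34639829]
 [  0.         391.8621485  187.51923556]
 [  0.           0.           1.        ]] 0.017232683148999155 [[-0.43338089  0.72666712 -0.533044    1.11075681]
 [ 0.90107884  0.35951759 -0.24249543  0.26272518]
 [ 0.01542523 -0.58540755 -0.81059241  0.91656687]
 [ 0.          0.          0.          1.        ]]
top [[382.77986112   0.         259.60970043]
 [  0.         382.77986112 187.71124196]
 [  0.           0.           1.        ]] 0.027418297291772867 [[-0.02766719 -0.99069376  0.13326818  0.43702927]
 [-0.99961453  0.02772753 -0.00140343 -0.02017745]
 [-0.00230483 -0.13325564 -0.99107902  0.98709886]
 [ 0.          0.          0.          1.        ]]
```

View pics/scene0.png

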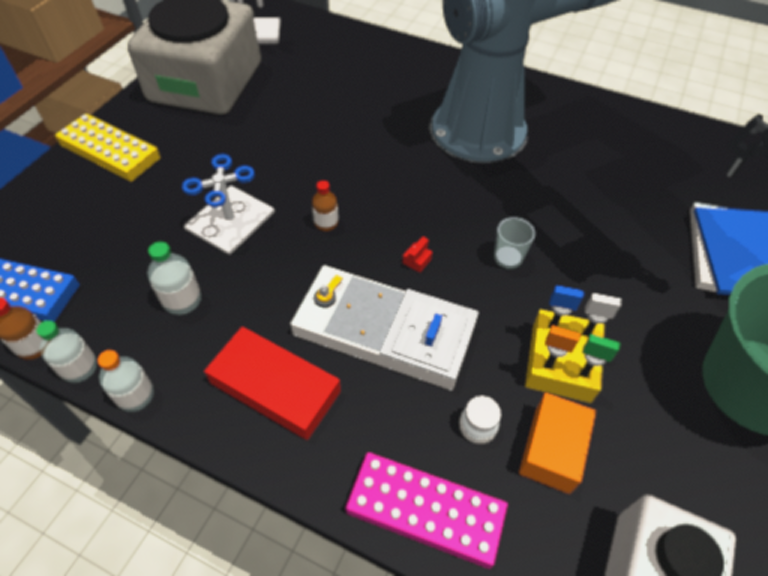

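View pics/top0.png

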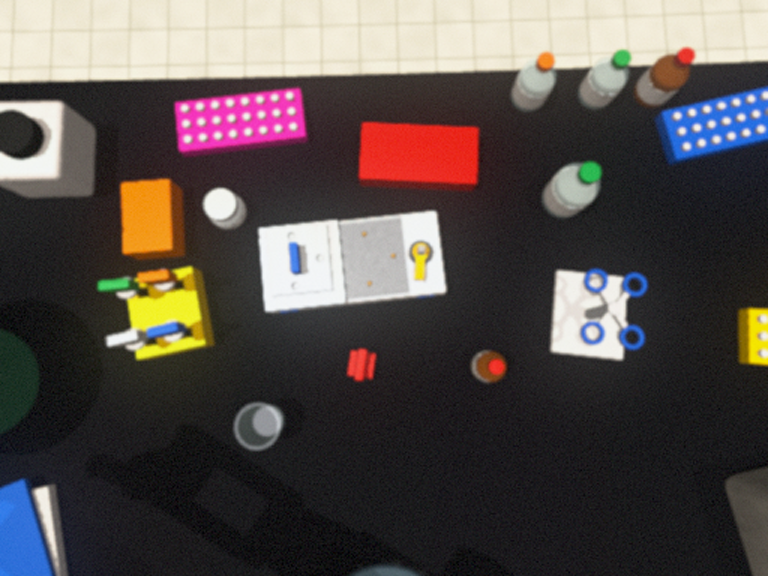

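The pictures show the plate on the ledge with its rib near top (294,258), pins near (365,235), (370,285) and (393,257), and the arm at (420,262) pointing toward the robot. The knob is at (362,364). All four paddles are in the rack near (160,310), and the stand's rings are at (596,281), (634,285), (592,333) and (631,337). Next I'll measure these in the point clouds.

```bash
cat > meas.py <<'E'
from h import *
def rect(name,W,m,zlo,zhi,box=None):
    k=m&(W[...,2]>zlo)&(W[...,2]<zhi)
    if box: k&=(W[...,0]>box[0])&(W[...,0]<box[1])&(W[...,1]>box[2])&(W[...,1]<box[3])
    P=W[k]
    if len(P)<8: print(name,'n',len(P)); return None
    r=cv2.minAreaRect((P[:,:2]*1000).astype(np.float32))
    print(name,'n',len(P),'rect c',np.round(r[0],1),'size',np.round(r[1],1),'ang',round(r[2],1),'mean',np.round(P.mean(0)*1000,1))
    return P
def masks(c):
    h=cv2.cvtColor(c['frame'],cv2.COLOR_RGB2HSV).astype(int);H,S,V=h[...,0],h[...,1],h[...,2]
    s=(S>130)&(V>60)
    return dict(blue=s&(H>100)&(H<125),red=s&((H<5)|(H>174)),yellow=s&(H>22)&(H<34),orange=s&(H>7)&(H<20),green=s&(H>50)&(H<90),white=(S<50)&(V>150),dark=V<70)
if __name__=='__main__':
  for n in('top','scene'):
    c=load(n);W=cloud(c);m=masks(c);print('==',n)
    rect('base',W,m['white'],.03,.053,(.3,.75,-.2,.3))
    rect('rib',W,m['blue'],.078,.09,(.3,.7,0,.25))
    rect('knob bar',W,m['red'],.04,.06,(.2,.5,-.1,.2))
    rect('knob all',W,m['red'],.01,.06,(.2,.5,-.1,.2))
    rect('rack top',W,m['yellow'],.044,.056,(.2,.7,.2,.6))
    rect('arm',W,m['yellow'],.044,.08,(.2,.7,-.3,0))
    for k,b in(('green',(.3,.7,.25,.7)),('orange',(.3,.48,.25,.55)),('blue',(.3,.7,.25,.6)),('white',(.3,.7,.28,.6))):
        rect('paddle '+k,W,m[k],.11,.17,b)
    rect('standbase',W,m['white'],.005,.02,(.2,.7,-.6,-.2))
    k=m['blue']&(W[...,2]>.105)&(W[...,2]<.14)&(W[...,1]<-.2)
    nn,l=cv2.connectedComponents(k.astype(np.uint8))
    for i in range(1,nn):
        if (l==i).sum()>15: rect('ring',W,l==i,.112,.13)
E
python3 meas.py
python3 - <<'E'
from h import *
c=load('scene')
save('jigscene',c['frame'][170:265,185:330],5)
c=load('top')
save('rackstand',np.vstack([c['frame'][170:250,60:150],c['frame'][172:252,362:452]]),4)
E
```

```text
== top
base n 5063 rect c [606.9  83.9] size [403.5 194.2] ang 83.0 mean [601.4  27.4  42.9]
rib n 99 rect c [602.4 129.8] size [47.4 11.6] ang 4.7 mean [601.8 129.5  83.7]
knob bar n 120 rect c [431.1  29.9] size [14. 49.] ang 80.3 mean [430.6  29.8  47.9]
knob all n 287 rect c [431.1  29.7] size [39.7 49. ] ang 80.9 mean [430.7  29.3  34.1]
rack top n 1554 rect c [523.8 346.4] size [131.3 112.5] ang 10.5 mean [521.  339.1  50.4]
arm n 129 rect c [596.1 -74.3] size [57.5 24.9] ang 4.9 mean [593.  -71.1  56.8]
paddle green n 149 rect c [557.9 382.2] size [14.2 43.3] ang 4.8 mean [556.6 382.1 149.3]
paddle orange n 0
paddle blue n 119 rect c [488.7 309.9] size [10.8 44.9] ang 11.3 mean [488.2 309.3 149.9]
paddle white n 282 rect c [513.5 344.6] size [ 89.2 101.5] ang 10.5 mean [495.9 355.  133.2]
standbase n 1926 rect c [ 504.6 -358.1] size [121.7 139.5] ang 82.2 mean [ 501.4 -348.5   11.5]
ring n 85 rect c [ 548.4 -334.2] size [30.3 34.5] ang 79.4 mean [ 549.8 -334.4  118.9]
ring n 125 rect c [ 540.3 -392.4] size [34.  32.8] ang 22.5 mean [ 540.4 -392.9  118.9]
ring n 66 rect c [ 468
[... 699 characters left out ...]
5 381.1] size [14.8 43.4] ang 6.2 mean [563.8 381.8 140.8]
paddle orange n 0
paddle blue n 260 rect c [492.  308.7] size [17.  43.3] ang 13.3 mean [496.1 308.9 138.9]
paddle white n 198 rect c [529.7 349.1] size [104.1  88.1] ang 8.7 mean [511.9 355.9 131.1]
standbase n 1191 rect c [ 506.4 -358.5] size [122.  142.4] ang 82.0 mean [ 513.4 -352.9   10.9]
ring n 72 rect c [ 461.6 -382.4] size [34. 34.] ang 18.0 mean [ 461.7 -381.5  117.4]
ring n 76 rect c [ 471.  -324.6] size [35.7 33.6] ang 65.0 mean [ 471.2 -323.   117.7]
ring n 80 rect c [ 543.3 -392.6] size [36.7 31.8] ang 45.8 mean [ 543.3 -391.6  117.3]
ring n 71 rect c [ 551.9 -334.9] size [30.7 32.5] ang 19.9 mean [ 551.  -335.3  117.8]
```

View pics/rackstand.png

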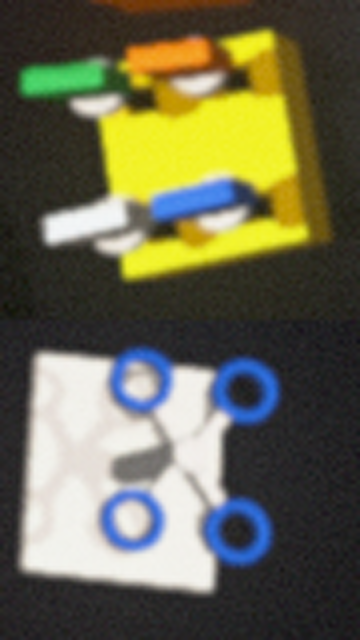

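Green and white are in the far-left wells and orange and blue in the other two, with lean visible in the heads. The rings match the stand geometry. Next is a precise jig fit from both cameras.

```bash
cat > jig.py <<'E'
from meas import *
def jig(n):
    c=load(n);W=cloud(c);m=np.ones(W.shape[:2],bool)
    rect(n+' jig',W,m,.034,.058,(.515,.695,-.125,.262))
    rect(n+' ledge+plate',W,m,.0455,.058,(.515,.695,.0,.262))
    rect(n+' platetop',W,m,.0515,.058,(.515,.695,.0,.262))
    rect(n+' orange',W,masks(c)['orange']|((W[...,2]>.11)),.11,.17,(.53,.61,.27,.35))
    rect(n+' white',W,(W[...,2]>.11),.11,.17,(.44,.52,.335,.41))
    h=cv2.cvtColor(c['frame'],cv2.COLOR_RGB2HSV).astype(int)
    k=(h[...,1]>70)&(h[...,0]>8)&(h[...,0]<30)&(W[...,2]>.035)&(W[...,2]<.053)&(W[...,0]>.54)&(W[...,0]<.68)&(W[...,1]>-.06)&(W[...,1]<.09)
    nn,l,s,ce=cv2.connectedComponentsWithStats(k.astype(np.uint8))
    for i in range(1,nn):
        if s[i,4]>=4: print('pin',ce[i],s[i,4],np.round(W[l==i].mean(0)*1000,1))
if __name__=='__main__':
    for n in('top','scene'): jig(n)
    c=load('top'); save('jigtop',c['frame'][135:212,168:302],5)
E
python3 jig.py
```

```text
top jig n 6445 rect c [609.1  74.5] size [173.8 373.6] ang 0.4 mean [602.   43.   45.4]
top ledge+plate n 2739 rect c [614.8 135. ] size [178.5 241. ] ang 4.6 mean [595.8 124.4  51.7]
top platetop n 1522 rect c [603.2 166.1] size [216.6 148.5] ang 77.1 mean [603.9 129.3  54.2]
top orange n 257 rect c [565.  324.3] size [22.2 45.7] ang 3.4 mean [566.1 321.7 138.6]
top white n 250 rect c [480.1 367.5] size [30.4 43. ] ang 39.0 mean [478.8 363.5 138.5]
pin [242.5 155.5] 4 [645.9  19.1  47.6]
pin [274.  167.5] 4 [612.7 -58.7  50. ]
pin [261.71428571 170.        ] 7 [608.  -28.   45.9]
pin [246.  188.5] 6 [562.5  12.3  46.7]
scene jig n 5052 rect c [604.1  74.1] size [375.6 166.5] ang 89.6 mean [611.3  46.6  45.5]
scene ledge+plate n 2228 rect c [600.  137.2] size [260.8 158.6] ang 85.8 mean [604.  124.1  51.5]
scene platetop n 1235 rect c [605.6 163.2] size [210.1 148.3] ang 85.0 mean [608.9 126.9  54.1]
scene orange n 321 rect c [574.6 324.3] size [23.9 44. ] ang 6.8 mean [575.1 324.  135.4]
scene white n 306 rect c [486.5 366.1] size [23.7 44. ] ang 9.4 mean [485.9 365.1 135.2]
pin [253.  196.5] 6 [566.4  11.8  45.4]
pin [232.  203.6] 5 [611.5 -28.5  44.9]
pin [241.28571429 221.        ] 7 [649.4  18.4  46.3]
```

View pics/jigtop.png

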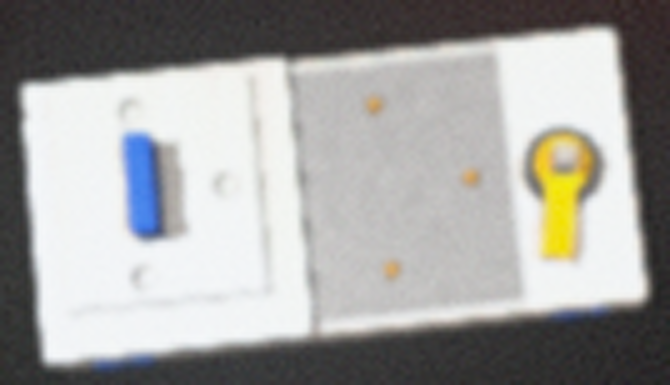

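Both cameras agree. The jig origin is about (607, 5.5) with yaw about 4.6°, and the pin spacing comes out at 83.5 mm against 84 mm. The plate is at about jig (8, 120), a little skewed. I'll head for the rib.

```bash
cat > go.py <<'E'
import sys
from h import *
def to(x,y,z,ang,quiet=False):
    s=monitor.observe();M=R.from_rotvec(s['tcp_rot']).as_matrix()
    d=np.array([x,y,z])-np.array(s['position'])*1000
    a=np.degrees(np.arctan2(M[1,2],M[0,2]));r=(a-ang+90)%180-90
    print('t',round(s['t'],2),'p',np.round(np.array(s['position'])*1000,1),'ang',round(a,2),'tilt',np.round(M[2],3),'w',round(s['width']*1000,1),'F',np.round(s['ft_force'],1),'joints',np.round(s['joints'],2))
    print('shift x,y,z',np.round(M.T@d,1),'roll',round(r,1))
if __name__=='__main__': to(*map(float,sys.argv[1:5]))
E
T='[496,0,-205,-10,0.8, 496,0,-205,-20,0.6, 496,0,-205,-29,0.6, 496,0,-205,-29,0.6, 496,0,-205,-29,0.6, 496,0,-205,-29,0.6, 496,0,-205,-29,0.6, 496,0,-205,-29,0.6]'
python3 -m crank '[496,0,-205,-10,0.8, 496,0,-205,-20,0.6, 496,0,-205,-29,0.6, 496,0,-205,-29,0.6, 496,0,-205,-29,0.6, 496,0,-205,-29,0.6, 496,0,-205,-29,0.6, 496,0,-205,-29,0.6]'
python3 go.py 604.8 130.2 150 94.6
```

```text
t: 1.1
position: [0.5734, 0.1639, 0.231]
tcp_rot: [-1.57, -0.061, 0.062]
ft_force: [0.6, 1.6, 0.5]
width: 0.0515
t 1.1 p [573.4 163.9 231. ] ang 94.48 tilt [-0.001 -1.     0.   ] w 51.5 F [0.6 1.6 0.5] joints [ 0.08  0.23  1.55  0.    1.36 -1.57]
shift x,y,z [ 28.7  80.9 -36.1] roll -0.1
```

```bash
python3 -m crank '[29,0,-36,0,0.55, 29,60,-36,0,0.55, 29,110,-36,0,0.55, 29,121,-36,0,0.55, 29,121,-36,0,0.55]'
python3 - <<'E'
from h import *
from meas import *
import go
go.to(604.8,130.2,57,94.6)
c=cam('top');d=cam('scene')
for n,q in(('top',c),('scene',d)):
    W=cloud(q);m=masks(q); rect(n+' rib',W,m['blue'],.075,.09,(.55,.66,.05,.25)); rect(n+' knob',W,m['red'],.04,.06,(.2,.5,-.1,.2))
save('grip1',np.hstack([cv2.resize(c['frame'][130:220,160:270],(400,327)),cv2.resize(d['frame'][150:260,235:345],(327,327))]))
E
```

```text
t: 1.72
position: [0.6042, 0.1322, 0.1105]
tcp_rot: [-1.57, -0.061, 0.062]
ft_force: [-0.3, 0.1, 0.4]
width: 0.0472
t 1.73 p [604.2 132.2 110.5] ang 94.5 tilt [-0.001 -1.    -0.   ] w 47.2 F [-0.3  0.1  0.4] joints [ 0.02  0.4   1.59 -0.    1.15 -1.63]
shift x,y,z [ 0.5 53.5 -2. ] roll -0.1
top rib n 10 rect c [585.1 124.2] size [ 2.7 11.9] ang 89.9 mean [585.1 124.3  81.9]
top knob n 121 rect c [431.1  29.8] size [14.  48.9] ang 80.1 mean [430.8  29.8  47.7]
scene rib n 82 rect c [608.  131.4] size [46.  12.6] ang 1.4 mean [610.7 131.3  83.5]
scene knob n 51 rect c [439.4  28.1] size [14.3 35. ] ang 78.6 mean [442.7  27.6  46.7]
```

View pics/grip1.png

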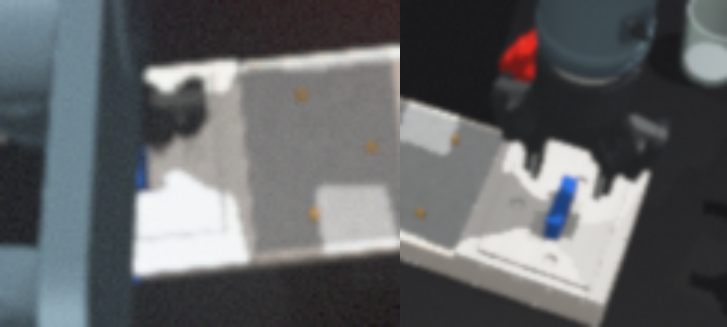

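The right view shows the fingers on both sides of the blue rib, centred. I'll go down and grip it.

```bash
python3 -m crank '[0,30,-2,0,0.55, 0,50,-2,0,0.55, 0,52,-2,0,0.45, 0,52,-2,0,0.0, 0,52,-2,0,0.0, 0,52,-2,0,0.0, 0,52,-2,0,0.0, 0,52,-2,0,0.0]' 60
python3 go.py 606.7 9.5 57 94.6
```

```text
t: 2.82
position: [0.6053, 0.1301, 0.0596]
tcp_rot: [-1.57, -0.063, 0.06]
ft_force: [-1.0, 0.4, 5.3]
width: 0.0128
t 2.83 p [605.3 130.1  59.6] ang 94.49 tilt [ 0.002 -1.    -0.   ] w 12.8 F [-1.   0.4  5.3] joints [ 0.02  0.47  1.61  0.    1.06 -1.63]
shift x,y,z [  -8.1    2.6 -120.4] roll -0.1
```

```bash
python3 -m crank '[0,-2,0,0,0, -4,-2,-25,0,0, -8,-2,-50,0,0, -8,-2,-75,0,0, -8,-2,-100,0,0, -8,-2,-115,0,0, -8,-2,-120,0,0, -8,-2,-120,0,0]'
python3 go.py 606.7 9.5 60 94.6
python3 - <<'E'
from h import *
from meas import *
c=cam('top');d=cam('scene')
save('slide1',np.hstack([cv2.resize(c['frame'][130:220,180:290],(400,327)),cv2.resize(d['frame'][160:260,195:320],(409,327))]))
W=cloud(d);rect('rib',W,masks(d)['blue'],.06,.1,(.55,.66,-.05,.1))
E
```

```text
t: 3.82
position: [0.6055, 0.01, 0.0601]
tcp_rot: [-1.57, -0.061, 0.062]
ft_force: [-0.6, 0.6, -2.2]
width: 0.0126
t 3.83 p [605.5  10.   60.1] ang 94.47 tilt [-0.001 -1.     0.   ] w 12.6 F [-0.6  0.6 -2.2] joints [-0.18  0.45  1.64  0.    1.05 -1.83]
shift x,y,z [ 1.1  0.1 -0.6] roll -0.1
rib n 73 rect c [613.2  11.5] size [36.4 13.3] ang 8.8 mean [619.3  12.   81.5]
```

View pics/slide1.png

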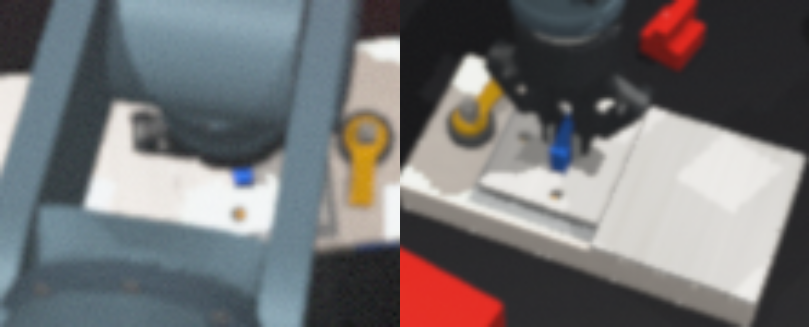

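The brass pin tips show inside the holes in both views, at (238,214) on the left and (556,193) and (525,138) on the right. I'll lower gently.

```bash
python3 -m crank '[0,2,0,0,0, 0,3,0,0,0, 0,4,0,0,0, 0,5,0,0,0]'; python3 -m crank '[0,1.5,0,0,0, 0,3,0,0,0, 0,3,0,0,0]'
python3 go.py 606.7 9.5 51 94.6
```

```text
t: 4.42
position: [0.606, 0.0098, 0.0553]
tcp_rot: [-1.57, -0.062, 0.061]
ft_force: [1.1, -1.8, -0.9]
width: 0.0129
t: 4.8
position: [0.6059, 0.0096, 0.0522]
tcp_rot: [-1.57, -0.062, 0.061]
ft_force: [1.4, -1.3, -2.6]
width: 0.0132
t 4.8 p [605.9   9.6  52.2] ang 94.49 tilt [ 0. -1. -0.] w 13.2 F [ 1.4 -1.3 -2.6] joints [-0.18  0.46  1.64 -0.    1.04 -1.83]
shift x,y,z [ 0.7  1.2 -0.1] roll -0.1
```

```bash
python3 -m crank '[0,1,0,0,0, 0,1,0,0,0.4, 0,1,0,0,0.4, 0,1,0,0,0.4, 0,-40,0,0,0.4, 0,-90,0,0,0.45, 0,-90,0,0,0.45]'
python3 go.py 432.3 29.4 142 80.3
```

```text
t: 5.68
position: [0.6091, 0.0094, 0.1475]
tcp_rot: [-1.572, -0.069, 0.055]
ft_force: [0.6, -0.3, 0.2]
width: 0.0383
t 5.67 p [609.1   9.4 147.5] ang 94.5 tilt [ 0.009 -1.    -0.002] w 38.3 F [ 0.6 -0.3  0.2] joints [-0.18  0.33  1.6   0.    1.2  -1.83]
shift x,y,z [-174.7    3.8   33.8] roll 14.2
```

```bash
python3 -m crank '[-60,0,12,7,0.45, -120,0,24,14,0.45, -172,0,34,14,0.45, -172,0,34,14,0.45, -172,0,34,14,0.45]'
python3 go.py 432.3 29.4 26 80.3
python3 - <<'E'
from h import *
from meas import *
c=cam('top');d=cam('scene')
save('knob1',np.hstack([cv2.resize(c['frame'][130:220,190:300],(400,327)),cv2.resize(d['frame'][130:250,195:345],(409,327))]))
for n,q in(('top',c),('scene',d)):
    W=cloud(q);m=masks(q); rect(n+' rib',W,m['blue'],.06,.09,(.55,.66,-.05,.25)); rect(n+' knob',W,m['red'],.035,.06,(.2,.5,-.1,.2))
    P=rect(n+' plate',W,m['white'],.03,.0535,(.58,.63,-.03,.04))
E
```

```text
t: 6.3
position: [0.4322, 0.0301, 0.1424]
tcp_rot: [-1.567, 0.129, -0.131]
ft_force: [0.2, -0.0, 0.4]
width: 0.0384
t 6.3 p [432.2  30.1 142.4] ang 80.49 tilt [ 0.001 -1.     0.   ] w 38.4 F [ 0.2 -0.   0.4] joints [-0.21 -0.04  2.03  0.    1.14 -1.61]
shift x,y,z [ 1.000e-01  1.164e+02 -7.000e-01] roll 0.2
top rib n 76 rect c [602.9  10.2] size [46.4  9.6] ang 5.1 mean [602.2  10.2  75.8]
top knob n 0
top plate n 423 rect c [604.9   5.1] size [67.8 49.2] ang 88.8 mean [604.6   3.5  45.9]
scene rib n 98 rect c [608.6  10.9] size [46.  13.7] ang 5.3 mean [612.2  12.   73.8]
scene knob n 95 rect c [432.7  29.3] size [14.  50.5] ang 81.2 mean [436.   29.6  45.3]
scene plate n 296 rect c [604.9   4.9] size [49.5 69.6] ang 0.2 mean [605.4   6.3  46. ]
```

View pics/knob1.png

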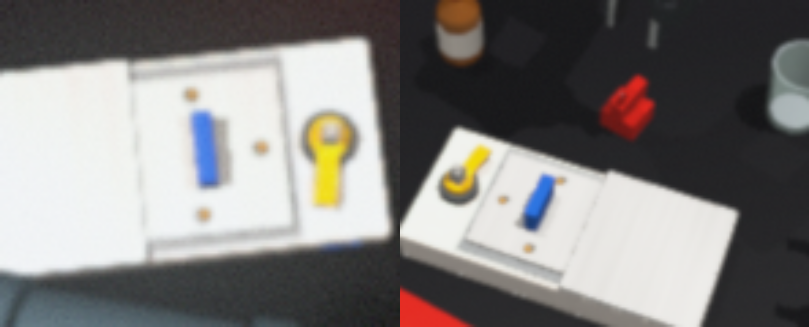

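The plate is seated: all three pins show in the holes, its top is at 46 mm and the rib top at 76 mm. The knob is untouched between the fingers, so I'll grasp it.

```bash
python3 -m crank '[0,50,0,0,0.45, 0,95,0,0,0.45, 0,115,0,0,0.45, 0,116,0,0,0.45, 0,116,0,0,0, 0,116,0,0,0, 0,116,0,0,0, 0,116,0,0,0]' 60
python3 go.py 432.3 29.4 26 80.3
python3 -m crank '[0,0,0,0,0, 0,-40,0,0,0, 0,-90,0,0,0, 0,-120,0,0,0, 0,-120,0,0,0]'
python3 - <<'E'
import go
# seat: jig (0,-80), robot-frame jig origin from release: rib gripped ~ (606,9.6)
go.to(607+6.5,5.5-79.7,146,94.6)
E
```

```text
t: 7.4
position: [0.4327, 0.03, 0.0273]
tcp_rot: [-1.567, 0.128, -0.132]
ft_force: [-0.2, -0.7, 5.8]
width: 0.0127
t 7.4 p [432.7  30.   27.3] ang 80.49 tilt [ 0.002 -1.    -0.   ] w 12.7 F [-0.2 -0.7  5.8] joints [-0.21  0.18  2.09 -0.    0.86 -1.61]
shift x,y,z [-0.3  1.3 -0.6] roll 0.2
t: 8.02
position: [0.4333, 0.0299, 0.1486]
tcp_rot: [-1.567, 0.126, -0.135]
ft_force: [-0.1, -0.3, -1.1]
width: 0.0125
t 8.03 p [433.3  29.9 148.6] ang 80.5 tilt [ 0.005 -1.    -0.   ] w 12.5 F [-0.1 -0.3 -1.1] joints [-0.21 -0.05  2.03  0.    1.16 -1.61]
shift x,y,z [194.9   3.7 -72.9] roll -14.1
```

```bash
python3 -m crank '[60,0,-20,-7,0, 120,0,-40,-14,0, 170,0,-63,-14,0, 195,0,-73,-14,0, 195,10,-73,-14,0, 195,20,-73,-14,0, 195,20,-73,-14,0]'
python3 - <<'E'
import go
from h import *
from meas import *
go.to(613.4,-74.2,109,94.6)
c=cam('top');d=cam('scene')
save('knob2',np.hstack([cv2.resize(c['frame'][130:220,210:320],(400,327)),cv2.resize(d['frame'][140:240,180:290],(360,327))]))
E
```

```text
t: 8.9
position: [0.6096, -0.0727, 0.124]
tcp_rot: [-1.568, -0.059, 0.065]
ft_force: [-0.2, -0.5, -0.7]
width: 0.0126
t 8.9 p [609.6 -72.7 124. ] ang 94.53 tilt [-0.004 -1.     0.002] w 12.6 F [-0.2 -0.5 -0.7] joints [-0.31  0.38  1.59  0.    1.18 -1.96]
shift x,y,z [ 3.8 14.9 -1.8] roll -0.1
```

View pics/knob2.png

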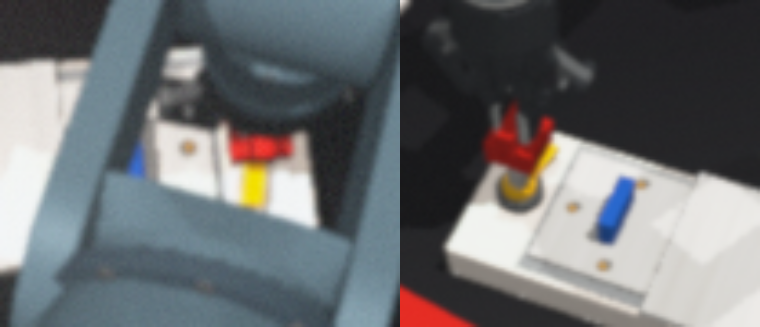

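The knob is held above the shaft and roughly lined up. I'll settle, check, then lower with the force in view.

```bash
python3 -m crank '[0,0,0,0,0, 0,0,0,0,0]'; python3 go.py 613.4 -74.2 109 94.6
```

```text
t: 9.25
position: [0.6121, -0.0739, 0.127]
tcp_rot: [-1.57, -0.063, 0.061]
ft_force: [0.5, -0.8, -1.2]
width: 0.0128
t 9.25 p [612.1 -73.9 127. ] ang 94.51 tilt [ 0.001 -1.    -0.   ] w 12.8 F [ 0.5 -0.8 -1.2] joints [-0.31  0.38  1.58 -0.    1.18 -1.96]
shift x,y,z [ 1.2 18.  -0.4] roll -0.1
```

```bash
python3 -m crank '[1,8,0,0,0, 1,16,0,0,0, 1,20,0,0,0, 1,24,0,0,0, 1,28,0,0,0, 1,28,0,0,0]'; python3 go.py 613.4 -74.2 84.3 94.6
```

```text
t: 10.0
position: [0.6138, -0.0745, 0.0987]
tcp_rot: [-1.571, -0.063, 0.06]
ft_force: [1.6, -1.9, 0.8]
width: 0.0124
t 10.0 p [613.8 -74.5  98.7] ang 94.48 tilt [ 0.002 -1.    -0.001] w 12.4 F [ 1.6 -1.9  0.8] joints [-0.31  0.42  1.59 -0.    1.13 -1.96]
shift x,y,z [-0.4 14.4  0.4] roll -0.1
```

The underside is now 3.6 mm below the full-width shoulder of the shaft and the forces are low, so it's on. I'll keep going down.

```bash
python3 -m crank '[0,4,0,0,0, 0,8,0,0,0, 0,11,0,0,0, 0,13,0,0,0, 0,14,0,0,0, 0,14,0,0,0]'; python3 go.py 613.4 -74.2 84.3 94.6
```

```text
t: 10.75
position: [0.6138, -0.0746, 0.0848]
tcp_rot: [-1.571, -0.063, 0.06]
ft_force: [4.7, -3.3, 3.7]
width: 0.0125
t 10.75 p [613.8 -74.6  84.8] ang 94.48 tilt [ 0.002 -1.    -0.001] w 12.5 F [ 4.7 -3.3  3.7] joints [-0.31  0.44  1.6  -0.    1.1  -1.96]
shift x,y,z [-0.4  0.5  0.5] roll -0.1
```

```bash
python3 -m crank '[-0.5,1,0,0,0, -0.5,1,0,0,0, -0.5,1,0,0,0]'
python3 -m crank '[0,0,0,10,0, 0,0,0,20,0, 0,0,0,30,0, 0,0,0,40,0, 0,0,0,50,0, 0,0,0,50,0]'
python3 go.py 613.4 -74.2 84.3 6.6
python3 -m crank '[0,0,0,8,0, 0,0,0,16,0, 0,0,0,24,0, 0,0,0,30,0, 0,0,0,34,0, 0,0,0,36,0, 0,0,0,36,0]'
python3 -c "
from h import *;s,M=st();print(s['moment'])"; python3 go.py 613.4 -74.2 84.3 6.6
```

```text
t: 11.12
position: [0.6138, -0.0747, 0.0843]
tcp_rot: [-1.571, -0.064, 0.059]
ft_force: [4.8, -3.3, 5.4]
width: 0.0124
t: 11.88
position: [0.6138, -0.075, 0.0842]
tcp_rot: [-1.48, 0.62, -0.625]
ft_force: [4.7, -4.7, 4.8]
width: 0.0129
t 11.88 p [613.8 -75.   84.2] ang 44.36 tilt [ 0.003 -1.     0.001] w 12.9 F [ 4.7 -4.7  4.8] joints [-0.31  0.44  1.6  -0.    1.1  -1.09]
shift x,y,z [-0.8 -0.1  0.3] roll 37.8
t: 12.75
position: [0.6134, -0.0762, 0.0842]
tcp_rot: [-1.277, 1.096, -1.103]
ft_force: [2.8, -8.4, 5.2]
width: 0.0125
t 12.75 p [613.4 -76.2  84.2] w 12.5 F [ 2.8 -8.4  5.2]
[[ 0.147  0.002  0.989]
 [-0.989 -0.004  0.147]
 [ 0.004 -1.     0.002]]
[-1.6571026  -0.4648248   0.07047248]
t 12.75 p [613.4 -76.2  84.2] ang 8.46 tilt [ 0.004 -1.     0.002] w 12.5 F [ 2.8 -8.4  5.2] joints [-0.31  0.44  1.6  -0.    1.1  -0.46]
shift x,y,z [-2.  -0.1  0.3] roll 1.9
```

```bash
python3 -m crank '[0,0,0,0,0.35, 0,0,0,0,0.35, 0,0,0,0,0.35, 0,-30,0,0,0.35, 0,-90,0,0,0.4, 0,-150,0,0,0.4, -60,-150,0,0,0.4, -120,-170,0,0,0.4]'
python3 -m crank '[-60,0,0,0,0.4, -120,0,0,0,0.4, -120,0,0,0,0.4]'
python3 - <<'E'
import go
from h import *
from meas import *
go.to(500,-74.2,109,94.6)
c=cam('top');d=cam('scene')
save('knob3',np.hstack([cv2.resize(c['frame'][130:220,210:320],(400,327)),cv2.resize(d['frame'][140:240,180:290],(360,327))]))
for n,q in(('top',c),('scene',d)):
    W=cloud(q);m=masks(q); rect(n+' knobbar',W,m['red'],.098,.12,(.55,.68,-.12,-.02)); rect(n+' arm',W,m['yellow'],.048,.062,(.5,.7,-.1,.1))
    rect(n+' rib',W,m['blue'],.06,.09,(.55,.66,-.05,.25))
E
```

```text
t: 13.75
position: [0.5935, 0.0452, 0.2523]
tcp_rot: [-1.276, 1.103, -1.099]
ft_force: [0.9, 0.4, -0.4]
width: 0.0342
t: 14.12
position: [0.5754, 0.1672, 0.2528]
tcp_rot: [-1.278, 1.096, -1.093]
ft_force: [-0.6, -0.1, 0.5]
width: 0.034
t 14.12 p [575.4 167.2 252.8] ang 8.85 tilt [-0.001 -1.    -0.001] w 34.0 F [-0.6 -0.1  0.5] joints [ 0.08  0.22  1.52  0.    1.41 -0.07]
shift x,y,z [ 227.1  143.6 -111.5] roll -85.8
top knobbar n 124 rect c [613.  -72.4] size [14.2 47.8] ang 9.4 mean [612.3 -72.7 104.4]
top arm n 0
top rib n 66 rect c [602.6  10.8] size [46.1  8.4] ang 4.3 mean [601.9  10.7  75.6]
scene knobbar n 96 rect c [615.1 -73.6] size [16.3 48.8] ang 7.7 mean [616.8 -73.7 103.8]
scene arm n 0
scene rib n 98 rect c [608.2  11.2] size [47.4 12.9] ang 6.0 mean [611.1  12.2  73.3]
```

View pics/knob3.png

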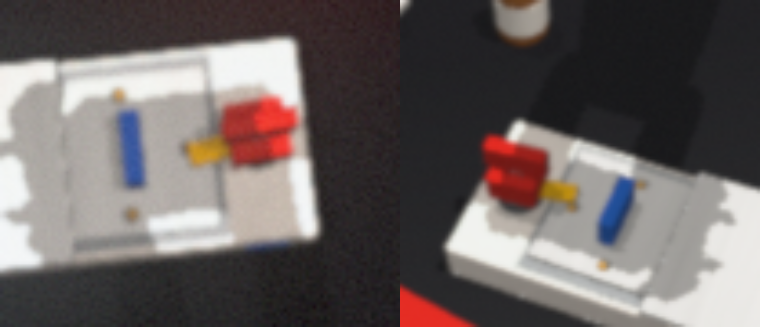

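The knob bar top is at about 104.5 mm, which means fully on. The bar has turned about 86° and the yellow arm lies over the plate edge, at (187–228,150) in the left view. I'll measure the arm angle, and also the paddle heads from their top faces.

```bash
cat > pad.py <<'E'
from meas import *
def pads():
    for n in('top','scene'):
        W=cloud(load(n));a=np.ones(W.shape[:2],bool)
        for k,x,y in(('green',559,381.5),('orange',569.6,324.5),('white',480.4,367),('blue',491,310)):
            b=(x/1e3-.028,x/1e3+.028,y/1e3-.027,y/1e3+.027)
            rect(n+' '+k,W,a,.145,.156,b)
if __name__=='__main__':
    pads()
    for n in('top','scene'):
        c=load(n);W=cloud(c);h=cv2.cvtColor(c['frame'],cv2.COLOR_RGB2HSV)
        k=(h[...,1]>120)&(h[...,0]>12)&(h[...,0]<35)&(W[...,2]>.048)&(W[...,2]<.064)&(W[...,0]>.55)&(W[...,0]<.68)&(W[...,1]>-.06)&(W[...,1]<-.015)
        P=W[k][:,:2]*1000;print('arm',len(P),P.mean(0));d=P.mean(0)-[613.4,-74.2];print('dir',np.degrees(np.arctan2(d[1],d[0])))
E
python3 pad.py
```

```text
top green n 125 rect c [558.3 380.2] size [13.9 41.9] ang 4.2 mean [557.7 379.2 150.7]
top orange n 139 rect c [568.8 324.7] size [13.9 45.7] ang 6.1 mean [568.3 324.  151. ]
top white n 139 rect c [480.1 367.3] size [14.2 43.2] ang 12.1 mean [479.9 366.3 151. ]
top blue n 107 rect c [489.9 314.9] size [13.8 34.6] ang 13.3 mean [489.5 315.3 151. ]
scene green n 134 rect c [560.  380.6] size [17.7 44.1] ang 6.6 mean [561.4 380.5 150.5]
scene orange n 124 rect c [570.7 323.8] size [15.1 42.9] ang 6.5 mean [571.9 324.  150.7]
scene white n 113 rect c [481.5 365. ] size [15.5 42.7] ang 12.7 mean [483.1 364.9 150.4]
scene blue n 105 rect c [491.3 309.1] size [17.6 43.4] ang 9.0 mean [493.  309.  150.4]
arm 62 [603.31497726 -39.87636998]
dir 106.37392556781926
arm 61 [607.82148108 -41.91811513]
dir 99.80425543172825
```

The arm points at about 103° in the world frame; the stop would be about 104°, so the clamp is at its stop. All four paddles stand upright with their tops at about 151 mm, as they should. Green first.

```bash
python3 go.py 559.2 381.5 200 5.4
```

```text
t 14.22 p [576.5 163.5 252.7] ang 8.62 tilt [ 0.    -1.    -0.001] w 34.3 F [0.3 0.1 0.7] joints [ 0.08  0.22  1.52 -0.    1.4  -0.07]
shift x,y,z [-218.2   52.6   15.6] roll 3.2
```

```bash
python3 -m crank '[-60,0,8,3,0.45, -120,0,16,3,0.45, -180,20,16,3,0.45, -218,52,16,3,0.45, -218,52,16,3,0.45, -218,52,16,3,0.45, -218,52,16,3,0.45]'
python3 go.py 559.2 381.5 115 5.4
```

```text
t: 15.1
position: [0.5623, 0.3791, 0.2026]
tcp_rot: [-1.25, 1.139, -1.141]
ft_force: [-0.1, -0.1, -0.5]
width: 0.0385
t 15.1 p [562.3 379.1 202.6] ang 5.35 tilt [-0.    -1.     0.002] w 38.5 F [-0.1 -0.1 -0.5] joints [ 0.42  0.43  1.35 -0.    1.36  0.33]
shift x,y,z [-2.7 87.6 -3.1] roll -0.1
```

```bash
python3 -m crank '[-2,40,-3,0,0.45, -2,75,-3,0,0.45, -2,87,-3,0,0.45, -2,87,-3,0,0.45, -2,87,-3,0,0, -2,87,-3,0,0, -2,87,-3,0,0, -2,87,-3,0,0]' 60
python3 -m crank '[0,-50,0,0,0, 0,-110,0,0,0, 0,-170,0,0,0, 0,-178,0,0,0, 0,-178,0,0,0]'
python3 go.py 541.7 -392.6 290 0
```

```text
t: 16.1
position: [0.5586, 0.3829, 0.1164]
tcp_rot: [-1.25, 1.136, -1.139]
ft_force: [-0.6, -0.2, 6.2]
width: 0.013
t: 16.73
position: [0.5576, 0.3825, 0.2928]
tcp_rot: [-1.252, 1.137, -1.139]
ft_force: [-0.4, 0.9, -0.5]
width: 0.0132
t 16.73 p [557.6 382.5 292.8] ang 5.5 tilt [-0.    -1.     0.002] w 13.2 F [-0.4  0.9 -0.5] joints [ 0.43  0.36  1.26 -0.    1.52  0.33]
shift x,y,z [770.    2.3 -90.1] roll 5.5
```

```bash
python3 -m crank '[60,0,-10,0,0, 120,0,-20,0,0, 180,0,-30,0,0, 240,0,-40,0,0, 300,0,-45,0,0, 360,0,-50,0,0, 420,0,-55,0,0, 480,0,-60,0,0]'
python3 -m crank '[60,0,-5,5,0, 120,0,-10,5,0, 180,0,-15,5,0, 230,0,-22,5,0, 270,0,-27,5,0, 290,0,-30,5,0, 290,0,-30,5,0, 290,0,-30,5,0]'
python3 go.py 541.8 -392.6 240 0
```

```text
t: 17.73
position: [0.5423, -0.1026, 0.2893]
tcp_rot: [-1.254, 1.142, -1.135]
ft_force: [1.6, -0.3, -0.3]
width: 0.013
t: 18.73
position: [0.5418, -0.391, 0.2915]
tcp_rot: [-1.213, 1.203, -1.201]
ft_force: [-0.2, 0.3, 0.0]
width: 0.0134
t 18.73 p [ 541.8 -391.   291.5] ang 0.56 tilt [-0.001 -1.    -0.001] w 13.4 F [-0.2  0.3  0. ] joints [-0.8   0.35  1.28  0.    1.51 -0.81]
shift x,y,z [ 1.7 51.5 -0. ] roll 0.6
```

```bash
python3 -m crank '[1,30,0,0,0, 1,48,0,0,0, 1,50,0,0,0, 1,50,0,0,0]'
python3 - <<'E'
import go
from h import *
go.to(541.8,-392.6,134,0)
c=cam('top');d=cam('scene')
save('ins1',np.hstack([cv2.resize(c['frame'][160:260,350:460],(400,364)),cv2.resize(d['frame'][80:180,100:210],(400,364))]))
E
```

```text
t: 19.23
position: [0.542, -0.3934, 0.2428]
tcp_rot: [-1.213, 1.202, -1.203]
ft_force: [0.5, -0.0, -0.2]
width: 0.0131
t 19.23 p [ 542.  -393.4  242.8] ang 0.52 tilt [ 0.    -1.     0.001] w 13.1 F [ 0.5 -0.  -0.2] joints [-0.8   0.38  1.34  0.    1.43 -0.81]
shift x,y,z [ -0.9 108.8  -0.3] roll 0.5
```

View pics/ins1.png

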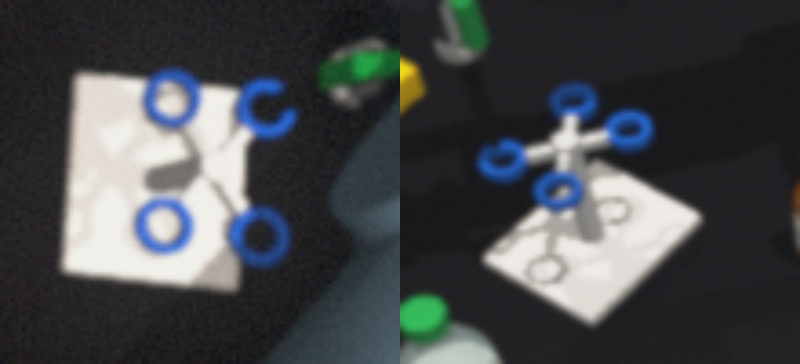

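The left view shows the paddle head at (360,70), with the dark handle covering the right side of the target ring at (265,108). Parallax makes this hard to judge by eye, so I'll measure the handle's points.

Run:
```python
from h import *
from meas import *
for n in('top','scene'):
    c=load(n);W=cloud(c)
    b=(W[...,0]>.48)&(W[...,0]<.6)&(W[...,1]>-.45)&(W[...,1]<-.34)
    for lo in np.arange(.126,.28,.02):
        k=b&(W[...,2]>lo)&(W[...,2]<lo+.02)
        if k.sum()>2: print(n,round(lo,3),k.sum(),np.round(W[k].mean(0)*1000,1),np.round(np.ptp(W[k][:,:2],axis=0)*1000,0))
```

```text
top 0.126 9 [ 541.1 -388.1  141.2] [11.  7.]
top 0.146 29 [ 540.6 -388.5  156.6] [12.  8.]
top 0.166 25 [ 540.7 -388.2  176.9] [12.  9.]
top 0.186 26 [ 540.7 -387.7  195.5] [12.  8.]
top 0.206 3 [ 538.6 -387.1  207.6] [2. 2.]
top 0.226 45 [ 537.6 -379.3  237.4] [29. 19.]
top 0.246 105 [ 538.4 -379.2  256.6] [40. 28.]
top 0.266 215 [ 543.4 -383.6  276.5] [49. 34.]
scene 0.126 15 [ 546.8 -391.1  141.3] [11. 11.]
scene 0.146 27 [ 546.9 -389.7  157. ] [10. 12.]
scene 0.166 37 [ 547.4 -391.2  175.8] [13. 16.]
scene 0.186 34 [ 548.2 -392.5  196.5] [11. 12.]
scene 0.206 22 [ 548.6 -391.7  214.1] [10. 11.]
scene 0.226 64 [ 553.  -386.6  236.6] [22. 36.]
scene 0.246 96 [ 554.3 -382.8  256.5] [43. 29.]
scene 0.266 129 [ 547.4 -384.8  275.3] [48. 29.]
```

The handle is vertical and on the ring axis to within about 1 mm, so I'll lower it in and release.

```bash
python3 -m crank '[0,30,0,0,0, 0,60,0,0,0, 0,85,0,0,0, 0,100,0,0,0, 0,106,0,0,0, 0,108,0,0,0, 0,108,0,0,0]'
python3 go.py 541.8 -392.6 134 0
python3 -m crank '[0,0,0,0,0.4, 0,0,0,0,0.4, 0,0,0,0,0.4, 0,-50,0,0,0.45, 0,-110,0,0,0.45, 0,-120,0,0,0.45]'
python3 go.py 569.7 324.3 235 6.3
```

```text
t: 20.2
position: [0.5421, -0.3942, 0.1351]
tcp_rot: [-1.213, 1.202, -1.204]
ft_force: [-0.3, 0.1, -0.6]
width: 0.0133
t 20.2 p [ 542.1 -394.2  135.1] ang 0.49 tilt [ 0.001 -1.     0.001] w 13.3 F [-0.3  0.1 -0.6] joints [-0.81  0.48  1.43  0.    1.24 -0.81]
shift x,y,z [-1.6  1.1 -0.2] roll 0.5
t: 20.95
position: [0.5436, -0.3956, 0.2606]
tcp_rot: [-1.214, 1.194, -1.212]
ft_force: [1.0, -0.8, -0.9]
width: 0.0383
t 20.95 p [ 543.6 -395.6  260.6] ang 0.5 tilt [ 0.007 -1.     0.007] w 38.3 F [ 1.  -0.8 -0.9] joints [-0.81  0.37  1.32 -0.    1.45 -0.81]
shift x,y,z [-719.8   20.5   32.2] roll -5.8
```

Now orange.

```bash
python3 -m crank '[-60,0,3,0,0.45, -120,0,6,0,0.45, -180,0,9,0,0.45, -240,0,12,0,0.45, -300,0,15,0,0.45, -360,0,18,0,0.45, -420,0,21,0,0.45, -480,0,22,0,0.45]'
python3 -m crank '[-60,0,3,-6,0.45, -120,0,6,-6,0.45, -180,0,9,-6,0.45, -220,0,10,-6,0.45, -240,0,10,-6,0.45, -240,0,10,-6,0.45]'
python3 go.py 569.7 324.3 115 6.3
```

```text
t: 21.95
position: [0.5591, 0.0884, 0.2536]
tcp_rot: [-1.213, 1.203, -1.203]
ft_force: [2.2, 0.3, 0.2]
width: 0.0385
t: 22.7
position: [0.567, 0.3269, 0.2534]
tcp_rot: [-1.263, 1.125, -1.124]
ft_force: [-0.0, -0.6, -0.1]
width: 0.0385
t 22.7 p [567.  326.9 253.4] ang 6.58 tilt [ 0.001 -1.    -0.001] w 38.5 F [-0.  -0.6 -0.1] joints [ 0.34  0.34  1.37 -0.    1.44  0.23]
shift x,y,z [  2.8 138.4   2.5] roll 0.3
```

```bash
python3 -m crank '[2,50,2,0,0.45, 2,100,2,0,0.45, 2,130,2,0,0.45, 2,138,2,0,0.45, 2,138,2,0,0, 2,138,2,0,0, 2,138,2,0,0, 2,138,2,0,0]' 60
python3 go.py 569.7 324.3 115 6.3
python3 -m crank '[0,-50,0,0,0, 0,-110,0,0,0, 0,-170,0,0,0, 0,-178,0,0,0, 0,-178,0,0,0]'
python3 go.py 550 -334.6 290 0
```

```text
t: 23.7
position: [0.5705, 0.3251, 0.1177]
tcp_rot: [-1.259, 1.124, -1.126]
ft_force: [-0.2, -1.0, 4.2]
width: 0.0133
t 23.7 p [570.5 325.1 117.7] ang 6.51 tilt [-0.    -1.     0.002] w 13.3 F [-0.2 -1.   4.2] joints [ 0.34  0.47  1.48 -0.    1.19  0.22]
shift x,y,z [ 0.7  2.7 -0.9] roll 0.2
t: 24.32
position: [0.5697, 0.3249, 0.2945]
tcp_rot: [-1.26, 1.125, -1.125]
ft_force: [-0.5, -0.1, -1.3]
width: 0.0131
t 24.32 p [569.7 324.9 294.5] ang 6.5 tilt [-0.    -1.     0.001] w 13.1 F [-0.5 -0.1 -1.3] joints [ 0.34  0.32  1.31 -0.    1.51  0.22]
shift x,y,z [653.    4.2 -94.3] roll 6.5
```

```bash
python3 -m crank '[60,0,-10,0,0, 120,0,-20,0,0, 180,0,-30,0,0, 240,0,-40,0,0, 300,0,-45,0,0, 360,0,-52,0,0, 420,0,-60,0,0, 450,0,-65,0,0]'
python3 -m crank '[60,0,-8,6,0, 120,0,-16,6,0, 170,0,-24,6,0, 200,0,-29,6,0, 203,0,-29,6,0, 203,0,-29,6,0, 203,0,-29,6,0]'
python3 go.py 550 -334.6 135 0
```

```text
t: 25.32
position: [0.5543, -0.1322, 0.2908]
tcp_rot: [-1.261, 1.132, -1.124]
ft_force: [-0.2, -0.0, -0.4]
width: 0.0131
t: 26.2
position: [0.5502, -0.3332, 0.2933]
tcp_rot: [-1.214, 1.203, -1.201]
ft_force: [0.8, 0.4, -1.0]
width: 0.0134
t 26.2 p [ 550.2 -333.2  293.3] ang 0.57 tilt [-0.001 -1.    -0.001] w 13.4 F [ 0.8  0.4 -1. ] joints [-0.73  0.29  1.35  0.    1.5  -0.74]
shift x,y,z [ 1.600e+00  1.583e+02 -1.000e-01] roll 0.6
```

```bash
python3 -m crank '[1,50,0,0,0, 1,80,0,0,0, 1,110,0,0,0, 1,135,0,0,0, 1,150,0,0,0, 1,156,0,0,0, 1,157,0,0,0, 1,157,0,0,0]'
python3 go.py 550 -334.6 135 0
python3 -m crank '[0,0,0,0,0.4, 0,0,0,0,0.4, 0,0,0,0,0.4, 0,-50,0,0,0.45, 0,-110,0,0,0.45, 0,-120,0,0,0.45]'
python3 go.py 480.8 366.2 255 12.4
```

```text
t: 27.2
position: [0.5506, -0.336, 0.1382]
tcp_rot: [-1.213, 1.201, -1.204]
ft_force: [0.4, 0.1, -1.0]
width: 0.0129
t 27.2 p [ 550.6 -336.   138.2] ang 0.49 tilt [ 0.001 -1.     0.001] w 12.9 F [ 0.4  0.1 -1. ] joints [-0.73  0.42  1.5  -0.    1.22 -0.74]
shift x,y,z [-1.5  3.2 -0.6] roll 0.5
t: 27.95
position: [0.5521, -0.3374, 0.2634]
tcp_rot: [-1.213, 1.194, -1.211]
ft_force: [0.3, 0.3, -0.4]
width: 0.0384
t 27.95 p [ 552.1 -337.4  263.4] ang 0.49 tilt [ 0.007 -1.     0.007] w 38.4 F [ 0.3  0.3 -0.4] joints [-0.73  0.31  1.39  0.    1.44 -0.74]
shift x,y,z [-704.2    3.2  -65.3] roll -11.9
```

Now white.

```bash
python3 -m crank '[-60,0,-5,0,0.45, -120,0,-10,0,0.45, -180,0,-16,0,0.45, -240,0,-22,0,0.45, -300,0,-27,0,0.45, -360,0,-33,0,0.45, -420,0,-38,0,0.45, -480,0,-44,0,0.45]'
python3 -m crank '[-60,0,-5,-6,0.45, -120,0,-10,-12,0.45, -180,0,-16,-12,0.45, -215,0,-20,-12,0.45, -224,0,-21,-12,0.45, -224,0,-21,-12,0.45]'
python3 go.py 480.8 366.2 115 12.4
```

```text
t: 28.95
position: [0.5013, 0.1458, 0.2566]
tcp_rot: [-1.213, 1.203, -1.203]
ft_force: [1.0, 0.3, -0.8]
width: 0.0385
t: 29.7
position: [0.4788, 0.3675, 0.2564]
tcp_rot: [-1.306, 1.047, -1.047]
ft_force: [-0.1, -0.2, 0.6]
width: 0.0386
t 29.7 p [478.8 367.5 256.4] ang 12.53 tilt [ 0.001 -1.    -0.001] w 38.6 F [-0.1 -0.2  0.6] joints [ 0.46  0.22  1.5  -0.    1.41  0.24]
shift x,y,z [  1.6 141.4   1.8] roll 0.1
```

```bash
python3 -m crank '[1,50,1,0,0.45, 1,100,1,0,0.45, 1,132,1,0,0.45, 1,141,1,0,0.45, 1,141,1,0,0, 1,141,1,0,0, 1,141,1,0,0, 1,141,1,0,0]' 60
python3 go.py 480.8 366.2 115 12.4
python3 -m crank '[0,-50,0,0,0, 0,-110,0,0,0, 0,-170,0,0,0, 0,-178,0,0,0, 0,-178,0,0,0]'
python3 go.py 461.7 -381.5 290 0
```

```text
t: 30.7
position: [0.4811, 0.3674, 0.1175]
tcp_rot: [-1.302, 1.046, -1.048]
ft_force: [-0.1, -0.3, 3.6]
width: 0.0131
t 30.7 p [481.1 367.4 117.5] ang 12.5 tilt [-0.    -1.     0.002] w 13.1 F [-0.1 -0.3  3.6] joints [ 0.46  0.37  1.62 -0.    1.15  0.24]
shift x,y,z [ 1.1  2.5 -0.5] roll 0.1
t: 31.32
position: [0.4802, 0.3671, 0.2944]
tcp_rot: [-1.304, 1.046, -1.047]
ft_force: [-0.6, 0.5, -1.1]
width: 0.0131
t 31.32 p [480.2 367.1 294.4] ang 12.5 tilt [-0.    -1.     0.001] w 13.1 F [-0.6  0.5 -1.1] joints [0.46 0.2  1.46 0.   1.48 0.24]
shift x,y,z [ 726.8    4.1 -180.1] roll 12.5
```

```bash
python3 -m crank '[60,0,-15,0,0, 120,0,-30,0,0, 180,0,-45,0,0, 240,0,-60,0,0, 300,0,-75,0,0, 360,0,-90,0,0, 420,0,-105,0,0, 470,0,-117,0,0]'
python3 -m crank '[55,0,-14,6,0, 110,0,-27,12,0, 165,0,-41,12,0, 215,0,-53,12,0, 250,0,-62,12,0, 257,0,-63,12,0, 257,0,-63,12,0, 257,0,-63,12,0]'
python3 go.py 461.7 -381.5 136 0
```

```text
t: 32.33
position: [0.4661, -0.1188, 0.2915]
tcp_rot: [-1.305, 1.051, -1.045]
ft_force: [0.8, -0.3, -0.9]
width: 0.0133
t: 33.33
position: [0.4618, -0.3802, 0.2933]
tcp_rot: [-1.213, 1.203, -1.201]
ft_force: [0.1, 0.1, -0.5]
width: 0.0132
t 33.33 p [ 461.8 -380.2  293.3] ang 0.56 tilt [-0.001 -1.    -0.001] w 13.2 F [ 0.1  0.1 -0.5] joints [-0.89  0.19  1.47  0.    1.48 -0.9 ]
shift x,y,z [  1.5 157.3  -0. ] roll 0.6
```

```bash
python3 -m crank '[1,50,0,0,0, 1,80,0,0,0, 1,110,0,0,0, 1,135,0,0,0, 1,150,0,0,0, 1,157,0,0,0, 1,158,0,0,0, 1,158,0,0,0]'
python3 go.py 461.7 -381.5 135 0
python3 -m crank '[0,0,0,0,0.4, 0,0,0,0,0.4, 0,0,0,0,0.4, 0,-50,0,0,0.45, 0,-110,0,0,0.45, 0,-120,0,0,0.45]'
python3 go.py 490.3 309.5 255 11.5
```

```text
t: 34.33
position: [0.4622, -0.3832, 0.1371]
tcp_rot: [-1.213, 1.201, -1.204]
ft_force: [-0.4, 0.5, -0.1]
width: 0.0133
t 34.33 p [ 462.2 -383.2  137.1] ang 0.49 tilt [ 0.001 -1.     0.001] w 13.3 F [-0.4  0.5 -0.1] joints [-0.89  0.33  1.62 -0.    1.19 -0.9 ]
shift x,y,z [-1.7  2.1 -0.5] roll 0.5
t: 35.08
position: [0.4635, -0.3848, 0.2619]
tcp_rot: [-1.214, 1.195, -1.211]
ft_force: [-0.5, -0.3, 0.1]
width: 0.0382
t 35.08 p [ 463.5 -384.8  261.9] ang 0.5 tilt [ 0.007 -1.     0.006] w 38.2 F [-0.5 -0.3  0.1] joints [-0.89  0.21  1.51  0.    1.41 -0.9 ]
shift x,y,z [-694.     1.9   32.8] roll -11.0
```

Now blue, with a look at the stand and jig from overhead once the arm is over the rack.

```bash
python3 -m crank '[-60,0,3,0,0.45, -120,0,6,0,0.45, -180,0,9,0,0.45, -240,0,11,0,0.45, -300,0,14,0,0.45, -360,0,17,0,0.45, -420,0,20,0,0.45, -480,0,23,0,0.45]'
python3 -m crank '[-60,0,3,-6,0.45, -120,0,6,-11,0.45, -180,0,9,-11,0.45, -205,0,10,-11,0.45, -213,0,10,-11,0.45, -213,0,10,-11,0.45]'
python3 - <<'E'
import go
from meas import *
go.to(490.3,309.5,115,11.5)
c=cam('top');d=cam('scene')
save('stand2',np.hstack([cv2.resize(c['frame'][130:260,270:460],(400,274)),cv2.resize(d['frame'][60:200,100:290],(400,295))[:274]]))
for n,q in(('top',c),('scene',d)):
    W=cloud(q);a=np.ones(W.shape[:2],bool);rect(n+' blue',W,a,.145,.156,(.46,.52,.28,.334))
E
```

```text
t: 36.08
position: [0.4801, 0.0994, 0.2554]
tcp_rot: [-1.213, 1.203, -1.203]
ft_force: [1.5, 0.3, 0.3]
width: 0.0386
t: 36.83
position: [0.4886, 0.3101, 0.2554]
tcp_rot: [-1.299, 1.06, -1.06]
ft_force: [0.1, 0.2, 0.6]
width: 0.0384
t 36.83 p [488.6 310.1 255.4] ang 11.51 tilt [ 0.001 -1.    -0.001] w 38.4 F [0.1 0.2 0.6] joints [ 0.36  0.17  1.57 -0.    1.4   0.16]
shift x,y,z [  0.9 140.4   1.7] roll 0.0
top blue n 141 rect c [490.9 309.7] size [14.3 44.3] ang 11.3 mean [490.6 309.2 151. ]
scene blue n 112 rect c [491.2 308.8] size [18.1 43.8] ang 10.4 mean [493.3 309.4 150.3]
```

View pics/stand2.png

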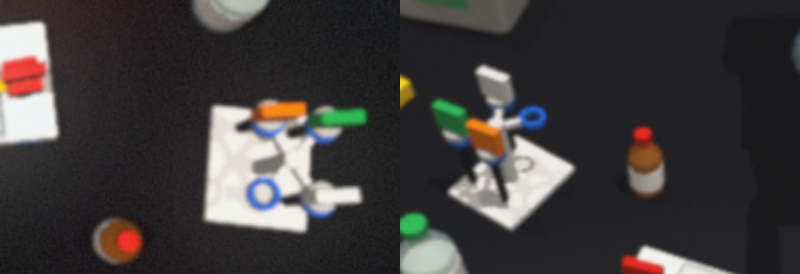

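The green, orange and white paddles stand in their rings with the collars on the blue, and the ring at (263,193) is still free. I'll pick blue.

```bash
python3 -m crank '[0,50,1,0,0.45, 0,100,1,0,0.45, 0,132,1,0,0.45, 0,140,1,0,0.45, 0,140,1,0,0, 0,140,1,0,0, 0,140,1,0,0, 0,140,1,0,0]' 60
python3 go.py 490.3 309.5 115 11.4
python3 -m crank '[0,-50,0,0,0, 0,-110,0,0,0, 0,-170,0,0,0, 0,-178,0,0,0, 0,-178,0,0,0]'
python3 go.py 469.6 -324 290 0
```

```text
t: 37.92
position: [0.4908, 0.3111, 0.1176]
tcp_rot: [-1.295, 1.058, -1.061]
ft_force: [-0.5, -0.2, 6.3]
width: 0.0131
t 37.92 p [490.8 311.1 117.6] ang 11.5 tilt [-0.    -1.     0.003] w 13.1 F [-0.5 -0.2  6.3] joints [ 0.36  0.32  1.69 -0.    1.14  0.16]
shift x,y,z [ 1.5  2.6 -0.8] roll 0.1
t: 38.55
position: [0.4898, 0.3108, 0.2943]
tcp_rot: [-1.297, 1.06, -1.06]
ft_force: [-0.4, 0.2, -0.3]
width: 0.0133
t 38.55 p [489.8 310.8 294.3] ang 11.5 tilt [-0.    -1.     0.001] w 13.3 F [-0.4  0.2 -0.3] joints [ 0.36  0.15  1.52 -0.    1.48  0.16]
shift x,y,z [ 618.1    4.1 -146.3] roll 11.5
```

```bash
python3 -m crank '[60,0,-15,0,0, 120,0,-30,0,0, 180,0,-43,0,0, 240,0,-57,0,0, 300,0,-71,0,0, 360,0,-85,0,0, 400,0,-95,0,0, 420,0,-99,0,0]'
python3 -m crank '[55,0,-13,6,0, 110,0,-26,11,0, 160,0,-38,11,0, 190,0,-45,11,0, 197,0,-47,11,0, 197,0,-47,11,0, 197,0,-47,11,0]'
python3 go.py 469.8 -323.3 135 0
```

```text
t: 39.55
position: [0.4749, -0.1223, 0.2912]
tcp_rot: [-1.298, 1.066, -1.059]
ft_force: [1.1, 0.7, -1.6]
width: 0.0131
t: 40.42
position: [0.4697, -0.3215, 0.2934]
tcp_rot: [-1.213, 1.203, -1.201]
ft_force: [-0.3, 0.9, -0.0]
width: 0.0132
t 40.42 p [ 469.7 -321.5  293.4] ang 0.56 tilt [-0.001 -1.    -0.001] w 13.2 F [-0.3  0.9 -0. ] joints [-0.81  0.12  1.55  0.    1.47 -0.82]
shift x,y,z [  2.  158.4   0.2] roll 0.6
```

```bash
python3 -m crank '[0,50,0,0,0, 0,80,0,0,0, 0,110,0,0,0, 0,135,0,0,0, 0,150,0,0,0, 0,157,0,0,0, 0,158,0,0,0, 0,158,0,0,0]'
python3 go.py 469.8 -323.3 135 0
python3 -m crank '[0,0,0,0,0.4, 0,0,0,0,0.4, 0,0,0,0,0.4, 0,-50,0,0,0.45, 0,-110,0,0,0.45, 0,-120,0,0,0.45]'
python3 -m crank '[-60,-20,0,0,0.45, -120,-20,0,0,0.45, -180,-20,0,0,0.45, -240,-20,0,0,0.45, -300,-20,0,0,0.45, -360,-20,0,0,0.45, -420,-20,0,0,0.45, -480,-20,0,0,0.45]'
python3 -m crank '[-60,0,0,0,0.45, -120,0,0,0,0.45, -150,0,0,0,0.45, -150,0,0,0,0.45]'
python3 - <<'E'
from jig import *
c=cam('top');d=cam('scene')
save('fin',np.hstack([cv2.resize(c['frame'][130:260,190:460],(400,193)),cv2.resize(d['frame'][60:260,100:350],(400,320))[:193]]) if 0 else np.vstack([cv2.resize(c['frame'][130:260,190:460],(540,260)),cv2.resize(d['frame'][80:250,100:350],(540,330))]))
for n,q in(('top',c),('scene',d)):
    W=cloud(q);m=masks(q);a=np.ones(W.shape[:2],bool)
    for k,x,y in(('green',541.8,-392.6),('orange',550,-334.6),('white',461.7,-381.5),('blue',469.6,-324)):
        rect(n+' '+k,W,a,.161,.178,(x/1e3-.03,x/1e3+.03,y/1e3-.028,y/1e3+.028))
    rect(n+' knobbar',W,m['red'],.098,.12,(.55,.68,-.12,-.02)); rect(n+' rib',W,m['blue'],.06,.09,(.55,.66,-.05,.25))
E
```

```text
t: 41.42
position: [0.4701, -0.3234, 0.137]
tcp_rot: [-1.213, 1.202, -1.204]
ft_force: [0.2, 0.4, -0.5]
width: 0.0135
t 41.42 p [ 470.1 -323.4  137. ] ang 0.49 tilt [ 0.001 -1.     0.001] w 13.5 F [ 0.2  0.4 -0.5] joints [-0.81  0.27  1.7   0.    1.17 -0.82]
shift x,y,z [-0.1  2.  -0.3] roll 0.5
t: 42.18
position: [0.4715, -0.3249, 0.2616]
tcp_rot: [-1.214, 1.195, -1.211]
ft_force: [-0.5, -0.2, -0.2]
width: 0.0385
t: 43.18
position: [0.4649, 0.1589, 0.2754]
tcp_rot: [-1.214, 1.203, -1.203]
ft_force: [0.6, -0.9, -0.8]
width: 0.0385
t: 43.68
position: [0.4632, 0.3087, 0.2748]
tcp_rot: [-1.217, 1.201, -1.2]
ft_force: [0.5, -0.1, -0.9]
width: 0.0385
top green n 142 rect c [ 542.9 -392.3] size [42.1 13.7] ang 89.2 mean [ 542.7 -392.2  167.1]
top orange n 136 rect c [ 551.3 -334.1] size [43.4 13.6] ang 89.3 mean [ 551.4 -332.6  166.9]
top white n 148 rect c [ 463.8 -380.9] size [43.9 13.1] ang 88.1 mean [ 463.8 -379.9  167.1]
top blue n 135 rect c [ 471.7 -323. ] size [43.6 13. ] ang 88.3 mean [ 471.2 -322.8  167.3]
top knobbar n 123 rect c [613.  -72.7] size [14.8 47.9] ang 9.4 mean [612.3 -72.5 104.5]
top rib n 78 rect c [602.7  10.2] size [ 9.7 46.5] ang 89.9 mean [602.4  10.2  75.9]
scene green n 81 rect c [ 545.4 -394.7] size [15.4 47.5] ang 2.5 mean [ 546.4 -392.9  166. ]
scene orange n 79 rect c [ 553.9 -333.4] size [45.  15.7] ang 85.5 mean [ 554.7 -331.6  166.1]
scene white n 71 rect c [ 464.5 -380.4] size [16.8 45.2] ang 0.6 mean [ 466.8 -379.1  165.9]
scene blue n 76 rect c [ 472.9 -323. ] size [15.5 45.2] ang 2.7 mean [ 474.1 -321.5  165.7]
scene knobbar n 96 rect c [614.1 -74.4] size [17.4 51.3] ang 10.1 mean [616.8 -74.  103.6]
scene rib n 98 rect c [607.9  10.8] size [48.1 12.9] ang 4.1 mean [611.8  11.8  73.6]
```

View pics/fin.png

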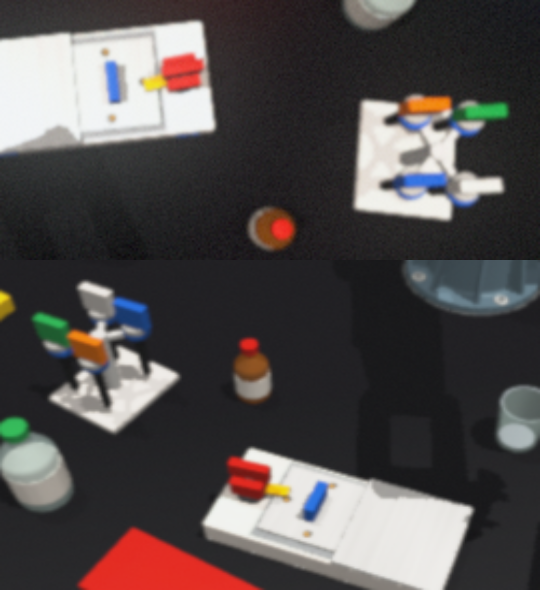

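All four paddles are in rings with their tops at about 167 mm (168 expected). The plate, knob and arm haven't moved, and the gripper is clear and empty.

```bash
python3 -c "
from station import job;print(job.hand_in())"
```

```text
the job is handed in; nothing more can be done
None
```

The jig is ready and the drying rack is empty. I handed the job in at about 44 s of the 210 s allowed; no verdict was reported.

- **Plate:** I slid it from the ledge by its rib, lifted about 1 mm, until it dropped over the pins. In the pictures taken after it was set down, all three pins showed in the holes. The last check put the rib top at about 75 mm (76 expected).
- **Knob and clamp:** I fitted the knob with the arm still off the plate, then turned it about 86° clockwise. Its top measured about 104 mm (105 expected when fully on). Just after turning, the arm pointed at 100–106°, with the stop expected at about 104°. The last pictures show it still over the plate's edge.
- **Paddles:** All four (green, orange, white, blue) stand upright, one to a ring. Their tops measured about 166–167 mm (168 expected with the collar on the ring), and each is within about 4 mm of its ring's axis.
- **Left alone:** I touched no bottles, boxes, jar or beaker and saw nothing knocked aside, but I did not measure their positions again at the end.
- **Disagreement:** The two cameras differ by 1–5 mm along x, more than the 2 mm calibration, so I used their average. No check failed.

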